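# Fish the dropped griddle ring out of the gap

### The job

A brass griddle ring has dropped into the narrow gap between the cake griddle and the filling warmer. First switch the griddle off by flipping the toggle on its console over to the left, then take the bent hook out of its slanted holder, fish the ring out of the gap with it and set the ring down gently in the middle of the shallow tray. The ring is hot, so carry it on the hook and never touch it with the gripper; put the hook back in its holder at the end, leave the griddle off and leave the jug, bottle and jar where they stand.

Things in the scene. Friction and masses are not known exactly. Their poses are not given: they have to be found in the camera images.
- griddle: Cake griddle, fixed: stainless box, flat deck 120 mm high, 300 mm (x) by 200 mm (y), six brass wells in it. Origin: centre of its underside; x away from the robot, y left, z up. In front of the deck (x -150 to -215 mm), as wide as it, a console whose panel slopes 45 degrees from 115 mm high at the deck to 50 mm high; on it the toggle (y -40) and two idle dials (28 mm wide, 18 mm proud) at y +22 and +68.
- toggle (a joint): Steel toggle bat of the griddle's switch on the console, square to the sloping panel at centre. It tips sideways about a pivot at (-182, -40, +82) mm in the griddle's frame: -0.35 rad = tip to the right (griddle's -y), ON; +0.35 = tip to the left (+y), OFF. A spring snaps it to the side of centre (0) it is on; about 3 N at the tip pushes it over.
- toggle_tip (a point): Tip of the toggle bat, 34 mm from its pivot; the bat is 9 mm thick here, 6 mm at its root.
- warmer: Filling warmer, fixed: plain stainless box 300 mm (x) by 160 mm (y), 120 mm high, square beside the griddle on its right, a lidded pan (handle to 146 mm) on its rear half, a dial on its front. Origin: centre of its underside; axes as the griddle's.
- gap (a point): On the counter at the near end of the gap (level with the fronts of the deck and the warmer), midway between its walls; axes as the griddle's. The gap between griddle and warmer is 50 mm wide and 120 mm deep down to the counter, runs 300 mm straight along x, and is open on top and at both ends (the console covers only the griddle's own width).
- shelf: Steel wire cake shelf, fixed, on four thin corner posts over the rear of both machines: wire board from x 0 to 160 mm, y -187 to +223 mm, underside 320 mm and top 342 mm high, cakes on it to 352 mm. Origin: on the counter, straight under the board's near edge, midway between the gap's walls; axes as the griddle's. Its front posts are at x 20, y +214 and -178 mm.
- ring: The dropped brass ring: 70 mm across, hole 62 mm, 14 mm wide along its axis, 50 to 100 g. Origin: its centre; y = the ring's axis. It stands on edge on the counter in the gap (centre 35 mm high), axis across the gap, 1 to 6 mm from the griddle's wall, 29 mm or more free on the warmer's side, its centre 15 to 40 mm in under the shelf.
- hook: Bent hook, 260 mm long, 60 g: round steel shank 6 mm thick, square wooden handle 18 by 18 mm from 120 to 260 mm up. Origin: the bend, on the shank's centre line; z up the shank. There the rod turns to +y: the tip's centre line ends at (0, +16, +5.5) mm. It starts in the holder, leaning 35 degrees like it, against the tube's lower wall, tip to the holder's +y, 97 mm of handle out.
- hook_end (a point): Centre of the handle's upper end, at z = 260 mm of the hook.
- holder: Slanted utensil holder, fixed: square stainless tube 50 by 50 mm inside, 170 mm long, walls 3 mm, closed below, on a base plate 200 mm (x) by 90 mm (y). Its axis leans 35 degrees from vertical, the open mouth up and towards the holder's -x (the robot's side). Origin: centre of the base plate's underside; x away from the robot, y left.
- holder_floor (a point): Centre of the holder tube's inner floor.
- holder_mouth (a point): Centre of the holder tube's open mouth; the line from holder_floor to here is the tube's axis.
- tray: Shallow aluminium tray, loose, 0.6 kg, 180 mm (x) by 150 mm (y), 22 mm high, walls and floor 3 mm. Origin: centre of its underside on the counter.
- jug: Aluminium jug, 72 mm wide, 88 mm high, side handle to its +y reaching 37 mm further, on the front part of the warmer's top. Origin: centre of its underside. Leave it alone.
- bottle: Oil bottle with a thin spout, 56 mm wide, 165 mm high, on the counter in front of the warmer. Origin: centre of its underside. Leave it alone.
- jar: Glass jar with a steel lid, 68 mm wide, 100 mm high, on the counter at the left, before the griddle. Origin: centre of its underside. Leave it alone.

How it is judged (in metres and radians):
On the way, in this order (a step that is already met when the one before it is completed fails the run):
1. the griddle is switched off: the toggle bat is over to the left (value of joint toggle above 0.25 rad), for 0.2 s.
2. the ring hangs on the hook, clear above the gap (height (world z) of ring above 0.158 m and contact force between ring and hook above 0.1 N), for 0.2 s.
At the end, for the whole second after the job is handed in: Toggle left (over 0.25 rad); ring at rest inside the tray, flat or on edge (centre within 56 mm along and 41 mm across of the tray's middle, under 45 mm high); hook at rest in its holder, its bend within 40 mm of the holder's floor, its handle out of the mouth (value of joint toggle above 0.25 rad and x of ring in the frame of tray between -0.056 and 0.056 m and y of ring in the frame of tray between -0.041 and 0.041 m and z of ring in the frame of tray below 0.045 m and linear speed of each of ring, hook below 0.03 m/s and distance between hook and holder_floor below 0.04 m and distance between hook_end and holder_mouth below 0.12 m); the robot touches nothing.
It fails at once if the hot ring is touched by the gripper or arm (contact force between any of the fingers, the arm and ring above 0.3 N).
It fails at once if the ring is dropped from a height or flung (faster than 1 m/s) (linear speed of ring above 1 m/s).
It fails at once if the jug, bottle or jar is moved by more than 30 mm (distance of any of jug, bottle, jar from where it was at the start of the episode above 0.03 m).
It also fails if it takes over 72 s, if anything falls off the work surface, if the arm or the gripper's body presses on something with over 40 N, if the wrist force passes 120 N, or if a joint passes its speed limit or range.

### The arm

A 6-joint arm with a two-finger parallel gripper is mounted at the origin on the work surface. World frame = base frame: x ahead of the robot, y to its left, z up, the work surface at z = 0. Lengths are in mm, angles in degrees, forces in N, time in s.
With the tool pointing down it reaches from about 350 to 850 mm from the base axis. Payload 8.1 kg.
Tool frame: the origin (TCP) lies at the very end of the fingers, on their centre line; the grasp point (between the pads) lies 19 mm behind it (r.grip_depth is the distance from the TCP to the grasp point, in mm); y points along the fingers, z is the direction in which the jaws open and shut, and the axes are right-handed (so a half turn about y gives the same grasp; the last joint's range is limited). The gripper opens to 85 mm and grips with 20 to 120 N. Pads are 22 mm wide; open, the fingers measure 114 mm over their backs; the gripper's body (76 mm by 85 mm) begins 54 mm behind the grasp point. The pads swing forward as they close: fully open they stand 13 mm farther back than shut.
Start: joints at [61.226, 7.471, 85.268, -0, 87.261, -4.893], TCP at [242.882, 548.647, 231.292] pointing down, gripper open.
Joint ranges: [-169.43, 169.43], [-51.17, 129.36], [1.28, 143.12], [-76.62, 256.62], [0, 156.53], [-152.29, 152.29]. Speed limits (degrees/s): [136.94, 136.94, 159.86, 180, 180, 180].

### API

Orientations are given as [roll, pitch, yaw] about the fixed x, y, z axes, in that order (R = Rz(yaw) Ry(pitch) Rx(roll)).
In Python, from bench import readout, eyes, r gives the robot as it stands. The module is installed in compiled form; this text tells all that it offers.
- The arm moves only by the tool move_arm, never from a script. Its argument "motion" is text: rows parted by semicolons, each of 6 numbers parted by spaces: the shift along the world's x, y, z in cm, then the turn, a rotation vector about the world's x, y, z in degrees. A call has 1 to 10 rows; each row is the pose to reach, as a shift and turn from the pose commanded when the call began; what a row does not reach only later rows make up. A row lasts 1/12 s, in which the tool goes at most 41.7 mm and 7.16 degrees, less where a joint would pass 70% of its speed; a pose out of reach is approached as far as the arm can. A call with a gripper value outside its range is refused whole. "fingers" is the finger opening in cm, from 0 to 8.54, set as the call begins (left out, the last holds). The fingers move at their own pace and stop on an object; "squeeze" is the grip in N (left out, the last holds). Time passes only in rows, so rows that repeat a pose let the fingers close. It gives the time, the measured TCP pose, the force and the opening at its end, in the units of the state.
- readout.sense(): the state, without advancing time (a new reading comes with each control period).
- eyes.snapshot(name): name is "side" or "top" or "wrist"; returns a dict with "image" (480x640x3 uint8, blue, green, red), "fx", "fy", "cx", "cy" (pixels), "world_to_cam" (4x4, takes a point from world to camera coordinates). Camera axes: x right, y down, z forward; pixel columns grow to the right and rows downward; lengths in mm; the calibration is good to about 2 mm. A picture is of the moment at which its call begins. There is no depth.
- r.hand_in(): hands the job in, once; it reports no verdict.
The state is a dict: "time": time; "joint_pos": joint angles; "qd": joint speeds; "joint_efforts": joint torques, N m; "tool_pos": TCP position; "tcp_rot": TCP orientation; "ft_force": force on the tool from outside, world axes, zero at the start; "wrist_torque": the same for the moment, N m; "finger_gap": finger opening in mm.
Only numpy, scipy, OpenCV 4.12 (cv2) and the standard library are available. Lean on these libraries where they do the work, as an engineer would, in place of code of your own. Each camera call takes 0.05 s, during which the arm holds its last target. There are 200 camera calls.

## Working session

There is one attempt and no reset: what is moved stays moved. The work goes in short steps, Python scripts to look and compute and a tool call to move; the robot and the scene stay as the last step left them, time stands still between calls to the robot, and variables do not carry over. Pictures are saved under pics/ and viewed, about 8 in all and at most 12, crops included, and the job is handed in when it is done.

Besides the shell and the picture viewer there is one more tool, called after "Emit:" in YAML: its name, and indented under it one key for each argument. move_arm: Moves the arm, as the interface text tells. Its arguments: {"type":"object","properties":{"motion":{"type":"string"},"fingers":{"type":"number"},"squeeze":{"type":"number"}},"required":["motion"]}

```bash
mkdir -p pics; ls
python3 - <<'E'
from bench import readout, eyes, r
import cv2, numpy as np
print(readout.sense())
for n in ["side","top","wrist"]:
    s=eyes.snapshot(n); cv2.imwrite(f"pics/{n}0.png",s["image"])
    np.savez(f"pics/{n}0.npz",**{k:s[k] for k in s})
    print(n,s["fx"],s["fy"],s["cx"],s["cy"]);print(np.round(s["world_to_cam"],4))
E
```

```text
pics
{'time': 0.0, 'joint_pos': array([ 6.12259211e+01,  7.51579225e+00,  8.53303224e+01,  1.76191333e-03,
        8.72599918e+01, -4.89325520e+00]), 'qd': array([-0.02635018,  0.00337429, -0.10036672,  0.02139069,  0.01241665,
        0.02993847]), 'joint_efforts': array([-2.53896142e-03, -5.69380689e+01, -5.00563037e+01, -2.87316252e-04,
        1.45427583e-02, -2.48115623e-05]), 'tool_pos': array([242.6080955 , 548.16499611, 230.2272878 ]), 'tcp_rot': array([-9.01055696e+01,  1.08041640e-02, -2.38809195e+01]), 'ft_force': array([-1.28547358, -0.47822866, -0.31770644]), 'wrist_torque': array([ 0.01908897, -0.00837008, -0.00467635]), 'finger_gap': 85.40745316386126}
side 436.49351734480337 436.49351734480337 324.34031326224846 243.24105579503143
[[ 9.9450000e-01 -1.0450000e-01 -6.1000000e-03 -5.1848080e+02]
 [-6.4400000e-02 -5.6530000e-01 -8.2230000e-01  1.6558710e+02]
 [ 8.2500000e-02  8.1820000e-01 -5.6900000e-01  1.0498368e+03]
 [ 0.0000000e+00  0.0000000e+00  0.0000000e+00  1.0000000e+00]]
top 442.9481950977714 442.9481950977714 309.97601781985406 242.0215726745635
[[ 1.1500000e-02 -9.9980000e-01 -1.5300000e-02  1.6452800e+01]
 [-9.8940000e-01 -9.2000000e-03 -1.4520000e-01  5.2320320e+02]
 [ 1.4510000e-01  1.6900000e-02 -9.8930000e-01  1.0563353e+03]
 [ 0.0000000e+00  0.0000000e+00  0.0000000e+00  1.0000000e+00]]
wrist 395.43801316537497 395.43801316537497 322.94342064827316 232.790057018835
[[ 4.049000e-01  9.144000e-01 -2.000000e-03 -5.980200e+02]
 [ 8.691000e-01 -3.841000e-01  3.115000e-01 -4.099350e+01]
 [ 2.841000e-01 -1.279000e-01 -9.502000e-01  3.801011e+02]
 [ 0.000000e+00  0.000000e+00  0.000000e+00  1.000000e+00]]
```

View pics/side0.png

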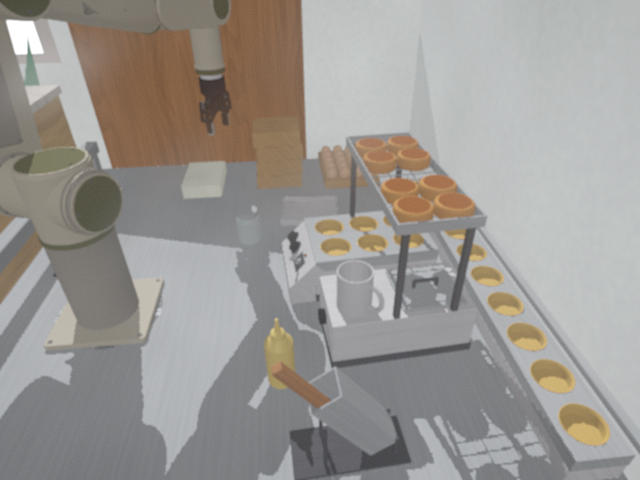

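View pics/top0.png

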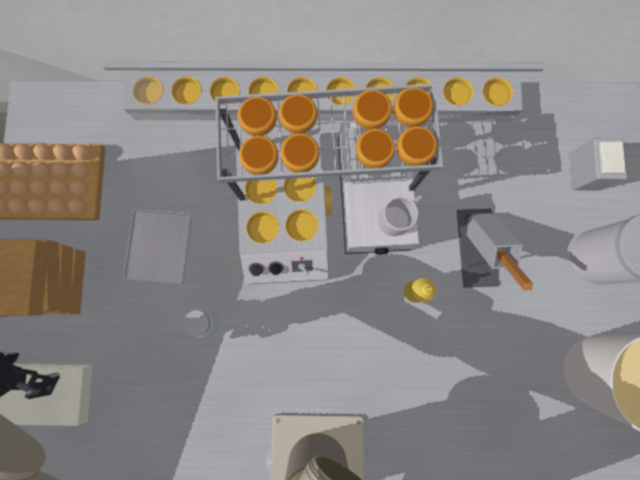

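```bash
cat > h.py <<'E'
import numpy as np, cv2
from scipy.spatial.transform import Rotation as R
def load(n): return dict(np.load(f"pics/{n}.npz"))
def ray(s,u,v):
    W=s["world_to_cam"];d=W[:3,:3].T@np.array([(u-s["cx"])/s["fx"],(v-s["cy"])/s["fy"],1]);o=-W[:3,:3].T@W[:3,3]
    return o,d
def onz(s,u,v,z):
    o,d=ray(s,u,v);return o+d*(z-o[2])/d[2]
def proj(s,P):
    W=s["world_to_cam"];c=W[:3,:3]@np.array(P,float)+W[:3,3]
    return np.array([s["fx"]*c[0]/c[2]+s["cx"],s["fy"]*c[1]/c[2]+s["cy"]])
def tri(l):
    A=np.zeros((3,3));b=np.zeros(3)
    for s,u,v in l:
        o,d=ray(s,u,v);d/=np.linalg.norm(d);M=np.eye(3)-np.outer(d,d);A+=M;b+=M@o
    return np.linalg.solve(A,b)
def snap(n,f):
    from bench import eyes
    s=eyes.snapshot(n);np.savez(f"pics/{f}.npz",**s);cv2.imwrite(f"pics/{f}.png",s["image"]);return s
def crop(s,x0,y0,x1,y1,k):
    c=cv2.resize(s["image"][y0:y1,x0:x1],None,fx=k,fy=k,interpolation=cv2.INTER_CUBIC)
    for x in range((x0+9)//10*10,x1,10): cv2.line(c,(int((x-x0)*k),0),(int((x-x0)*k),8 if x%50 else 18),(0,0,255),1)
    for y in range((y0+9)//10*10,y1,10): cv2.line(c,(0,int((y-y0)*k)),(8 if y%50 else 18,int((y-y0)*k)),(0,0,255),1)
    return c
E
python3 - <<'E'
from h import *
t=load("top0");s=load("side0")
cv2.imwrite("pics/a.png",crop(t,225,170,425,290,4))
a=crop(t,450,200,540,295,4);b=crop(s,270,350,415,475,3)
H=max(a.shape[0],b.shape[0]);f=lambda i:cv2.copyMakeBorder(i,0,H-i.shape[0],0,0,0)
cv2.imwrite("pics/b.png",np.hstack([f(a),f(b)]))
E
```

```text
(no output)
```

View pics/a.png

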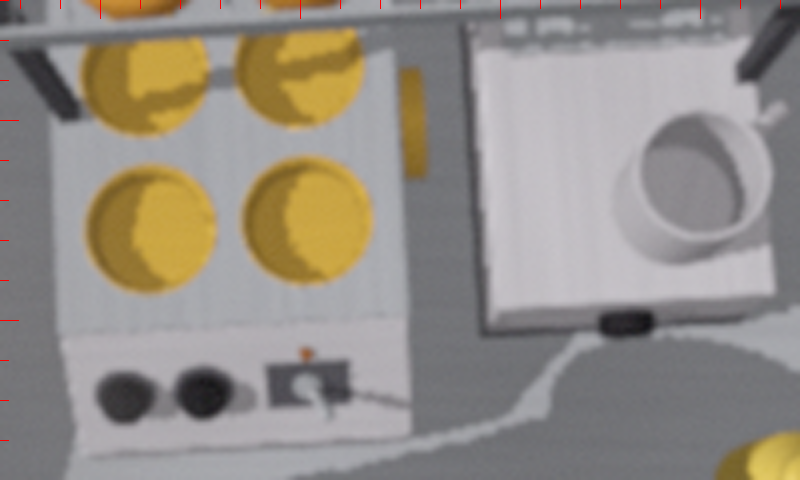

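View pics/b.png

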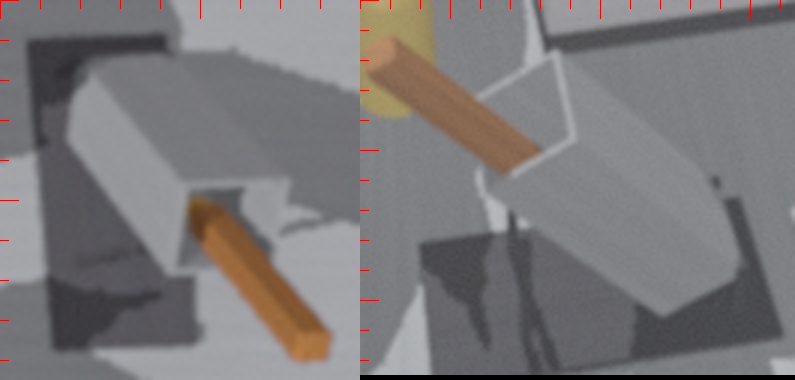

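```bash
cat > fit.py <<'E'
from h import *
from scipy.optimize import least_squares
t=load("top0");s=load("side0")
def T(x,y,yaw,P,z=0): c,n=np.cos(yaw),np.sin(yaw); return np.array([x+c*P[0]-n*P[1],y+n*P[0]+c*P[1],z+P[2]])
G=[(t,(-150,100,120),(240.5,253.3)),(t,(-150,-100,120),(326.5,249.5)),(t,(-150,-150,120),(347.5,247)),(t,(-150,-310,120),(418.2,243)),
(t,(-215,100,50),(244.5,284.3)),(t,(-215,-100,50),(327.5,280)),
(s,(-150,-310,120),(329,320)),(s,(-150,-310,0),(331,355)),(s,(150,-310,0),(475,340))]
f=lambda p:np.concatenate([proj(c,T(*p,P))-q for c,P,q in G])
g=least_squares(f,[600,50,0],loss="soft_l1").x
print("griddle",g[:2],np.degrees(g[2]));print(np.round(f(g).reshape(-1,2),1).tolist())
for n,P in dict(pivot=(-182,-40,82),gap=(-150,-125,0)).items(): print(n,T(*g,P).round(1))
ring=[onz(t,225+u/4,170+v/4,z) for u,v,z in[(414,68,70),(414,180,60)]]
c,n=np.cos(g[2]),np.sin(g[2])
loc=lambda P,o=g:(np.array([[c,n],[-n,c]])@(np.array(P[:2])-o[:2])).round(1)
for u,v,z in[(402,110,70),(427,110,70),(414,68,70),(416,180,35),(416,180,50)]: print("ring px",loc(onz(t,225+u/4,170+v/4,z)))
# shelf near edge row in top image: points of lower lip
for u,v in[(220,180),(438,169)]: print("shelf edge", loc(onz(t,u,v,320)),loc(onz(t,u,v,342)))
a0=np.radians(35)
def tube(p,e,q,l): # mouth pos p[:3], yaw
    loc=28*e*np.array([0,1,0])+28*q*np.array([np.cos(a0),0,np.sin(a0)])-l*np.array([-np.sin(a0),0,np.cos(a0)])
    return T(p[0],p[1],p[3],loc,p[2])
H=[(t,1,1,0,(495.8,245)),(t,-1,1,0,(522.5,244.5)),(t,1,-1,0,(493,268.8)),
(s,1,1,0,(335.3,367.3)),(s,-1,1,0,(341.7,396)),(s,-1,-1,0,(320.7,408.3))]
fh=lambda p:np.concatenate([proj(c,tube(p,e,q,l))-x for c,e,q,l,x in H])
h=least_squares(fh,[500,-350,150,0],loss="soft_l1").x
print("mouth",h[:3].round(1),np.degrees(h[3]));print(np.round(fh(h).reshape(-1,2),1).tolist())
ax=np.array([-np.sin(a0)*np.cos(h[3]),-np.sin(a0)*np.sin(h[3]),np.cos(a0)])
print("axis",ax,"floor",h[:3]-170*ax)
B=[(457,210),(491.3,208.8),(500,285.8),(463.3,287.5)]
P=[onz(t,*b,4) for b in B];print("plate",np.round(P,0).tolist(),np.mean(P,0))
E0=tri([(t,527.8,287.2),(s,277.7,368.3)]);print("hook_end",E0, proj(t,E0),proj(s,E0), "rel mouth",E0-h[:3])
d=E0-h[:3];print("along",d@ax,"perp",d-ax*(d@ax))
tr=[onz(t,*b,22) for b in[(133,209),(191,212),(182,283),(124,278)]];print("tray",np.round(tr).tolist(),np.mean(tr,0))
E
python3 fit.py
```

```text
griddle [638.02319996  95.34843592] 4.286681936518745
[[-2.3, 1.1], [-0.8, -0.8], [0.1, 0.3], [-0.4, -0.2], [-0.1, 0.2], [-0.5, -0.8], [2.1, 7.0], [-0.0, 13.2], [-8.8, 7.8]]
pivot [459.5  41.9  82. ]
gap [497.8 -40.5   0. ]
ring px [ -18.  -109.5]
ring px [ -19.1 -124.6]
ring px [   7.7 -118.6]
ring px [ -54.7 -116.4]
ring px [ -57.8 -115.8]
shelf edge [-33.5  94.4] [-40.3  89.9]
shelf edge [ -40.  -313.4] [ -46.6 -306.7]
mouth [ 478.2 -403.4  172. ] 3.8609486067722845
[[0.2, -0.4], [-0.0, -1.4], [-0.5, -1.2], [-0.7, -1.6], [0.2, 0.1], [-9.6, 6.0]]
axis [-0.57227465 -0.03862193  0.81915204] floor [ 575.48608387 -396.86004731   32.71004443]
plate [[615.0, -354.0, 4.0], [618.0, -441.0, 4.0], [422.0, -453.0, 4.0], [417.0, -362.0, 4.0]] [ 517.89415711 -402.44477178    4.        ]
hook_end [ 410.78262935 -411.48428109  238.45907411] [527.59131405 285.62096343] [275.48751376 368.65111594] rel mouth [-67.41676404  -8.05850589  66.49318215]
along 93.36016616859303 perp [-13.98910763  -4.45275621  -9.98298882]
tray [[606.0, 475.0, 22.0], [600.0, 326.0, 22.0], [419.0, 339.0, 22.0], [430.0, 485.0, 22.0]] [514.00848583 406.26596205  22.        ]
```

Emit:
move_arm:
  motion: "19.7 -55.3 -3 0 0 28;19.7 -55.3 -3 0 0 28;19.7 -55.3 -3 0 0 28;19.7 -55.3 -3 0 0 28;19.7 -55.3 -3 0 0 28;19.7 -55.3 -3 0 0 28;19.7 -55.3 -3 0 0 28;19.7 -55.3 -3 0 0 28;19.7 -55.3 -3 0 0 28;19.7 -55.3 -3 0 0 28"
  fingers: 0
  squeeze: 40

```text
time: 0.98
tool_pos: [381.2, 158.5, 210.1]
tcp_rot: [-90.0, -0.0, 4.1]
ft_force: [1.4, 0.6, 0.2]
finger_gap: -0.2
```

```bash
cat >> fit.py <<'E'
print("---")
print("tip pred", T(*g,(-204.6,-51.7,104.6)).round(1), proj(t,T(*g,(-204.6,-51.7,104.6))),proj(s,T(*g,(-204.6,-51.7,104.6))))
A=np.linspace(0,2*np.pi,181)
def rg(p):
    q=[]
    for yy in(-7,7):
        q+=[proj(t,T(*g,(p[0]+35*np.cos(a),p[1]+yy,35+35*np.sin(a)))) for a in A]
    q=np.array(q); top=[q[45],q[181+45]]
    return q[:,1].min(),q[:,1].max(),q[:,0].min(),q[:,0].max()
for x in(-30,-20,-10,0):
  print(x,[round(v,1) for v in rg((x,-112))])
print("seen rows",170+68/4,170+180/4,"cols",225+402/4,225+427/4)
for y in(-100,-150): print("wall",y,[proj(t,T(*g,(x,y,120))).round(1).tolist() for x in(-150,-50)])
E
python3 fit.py|sed -n '/---/,$p'
```

```text
---
tip pred [437.9  28.5 104.6] [306.23053577 274.49640246] [288.31441984 257.89657935]
-30 [np.float64(191.3), np.float64(219.6), np.float64(322.8), np.float64(330.4)]
-20 [np.float64(187.4), np.float64(215.7), np.float64(322.6), np.float64(330.1)]
-10 [np.float64(183.5), np.float64(211.8), np.float64(322.3), np.float64(329.8)]
0 [np.float64(179.7), np.float64(208.0), np.float64(322.0), np.float64(329.6)]
seen rows 187.0 215.0 cols 325.5 331.75
wall -100 [[325.7, 248.7], [322.8, 205.9]]
wall -150 [[347.6, 247.3], [344.4, 204.5]]
```

Emit:
move_arm:
  motion: "5.9 -16.3 -1 0 0 0;5.9 -16.3 -1 0 0 0;5.9 -16.3 -1 0 0 0;5.9 -16.3 -1 0 0 0;5.9 -16.3 -1 0 0 0;5.9 -16.3 -1 0 0 0"

```text
time: 1.48
tool_pos: [440.4, -5.2, 199.7]
tcp_rot: [-90.0, 0.1, 3.8]
ft_force: [-0.3, 0.3, 0.1]
finger_gap: 0.1
```

Run:
```python
from h import *
w=snap("wrist","w1");t=snap("top","t1");s=snap("side","s1")
H=480;a=cv2.resize(w["image"],None,fx=1.2,fy=1.2)
cv2.imwrite("pics/c.png",a)
```

```text
(no output)
```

View pics/c.png

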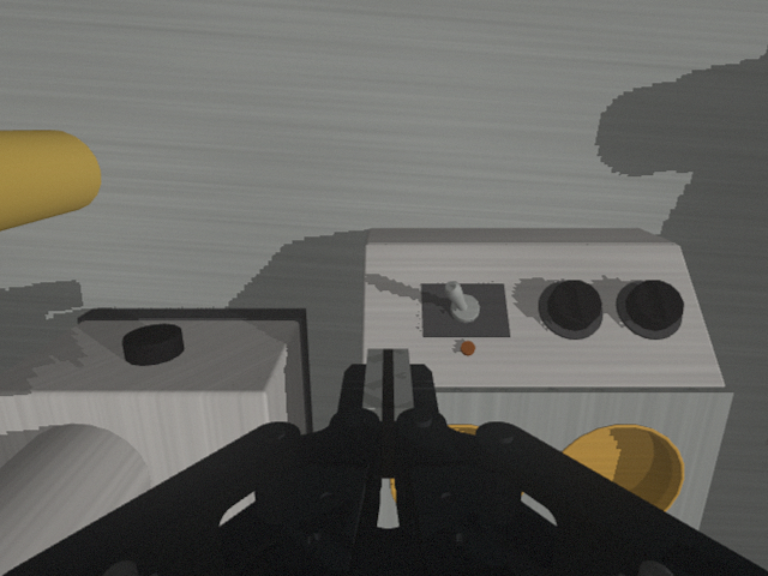

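```bash
cat > fit2.py <<'E'
from h import *
from fit import T,G as G0,t,s,f as f0
from scipy.optimize import least_squares
w=load("w1")
G=[(w,P,(u/1.2,v/1.2)) for P,u,v in[((-215,-100,50),368,243),((-215,100,50),679,245),((-150,-100,115),362,387),((-150,100,115),725,387),((-150,100,120),733,392),((-150,-150,120),265,390)]]
f=lambda p:np.concatenate([proj(c,T(*p,P))-q for c,P,q in G])
g2=least_squares(f,[638,95,.07]).x
if __name__=="__main__":
    print("=====");print(g2[:2],np.degrees(g2[2]));print(f(g2).round(1).reshape(-1,2).tolist())
    for P in[(-182,-40,82),(-204.6,-51.7,104.6)]:print(T(*g2,P),proj(w,T(*g2,P))*1.2)
    GG=G+G0[:6]
    f3=lambda p:np.concatenate([proj(c,T(*p,P))-q for c,P,q in GG])
    g3=least_squares(f3,[638,95,.07]).x;print(g3[:2],np.degrees(g3[2]));print(f3(g3).round(1).reshape(-1,2).tolist())
    for gg in(g2,g3):
      for P in[(-204.6,-80,100),(-204.6,-51.7,104.6),(-182,-40,82),(-150,-125,0),(-19,-112,35)]:print(P,T(*gg,P).round(1))
    for p in[(375,349),(410,349)]: 
        for z in(199,): print("finger end",onz(w,p[0]/1.2,p[1]/1.2,z))
E
python3 fit2.py|sed -n '/=====/,$p'
```

```text
=====
[640.73547252  91.31676516] 3.499554010886364
[[-3.0, -1.0], [1.6, -1.1], [-1.8, -0.4], [1.9, 1.3], [0.6, 1.3], [0.5, 0.7]]
[461.51648353  40.28193406  82.        ] [464.19478022 309.82791357]
[439.67280335  27.22422996 104.6       ] [451.01111795 285.8165559 ]
[640.58930946  91.39461487] 3.524207751347985
[[-3.0, -1.1], [1.6, -1.3], [-1.8, -0.6], [2.0, 1.1], [0.7, 1.0], [0.6, 0.6], [-1.4, -0.5], [0.1, -1.2], [1.1, 0.1], [0.6, 0.5], [0.4, -1.4], [-0.0, -1.3]]
(-204.6, -80, 100) [441.4  -1.  100. ]
(-204.6, -51.7, 104.6) [439.7  27.2 104.6]
(-182, -40, 82) [461.5  40.3  82. ]
(-150, -125, 0) [498.6 -42.6   0. ]
(-19, -112, 35) [628.6 -21.6  35. ]
(-204.6, -80, 100) [441.3  -1.  100. ]
(-204.6, -51.7, 104.6) [439.6  27.2 104.6]
(-182, -40, 82) [461.4  40.3  82. ]
(-150, -125, 0) [498.6 -42.6   0. ]
(-19, -112, 35) [628.5 -21.6  35. ]
finger end [432.23461231 -11.05016345 199.        ]
finger end [431.44731781   0.5953705  199.        ]
```

Emit:
move_arm:
  motion: "0 0 -4 0 0 0;0 0 -8 0 0 0;0 0 -11 0 0 0;0 0 -11 0 0 0;0 1 -11 0 0 0;0 2 -11 0 0 0;-0.1 3 -11 0 0 0;-0.2 3.8 -11 0 0 0;-0.2 3.8 -11 0 0 0"

```text
time: 2.38
tool_pos: [440.8, 33.4, 93.1]
tcp_rot: [-90.5, -0.3, 4.2]
ft_force: [2.7, -18.9, 0.4]
finger_gap: -0.0
```

Run:
```python
from h import *
w=snap("wrist","w2")
cv2.imwrite("pics/d.png",crop(w,240,140,540,360,2.2))
from bench import readout
print(readout.sense()["ft_force"])
```

```text
[  1.42525404 -19.75327271   0.30663243]
```

View pics/d.png

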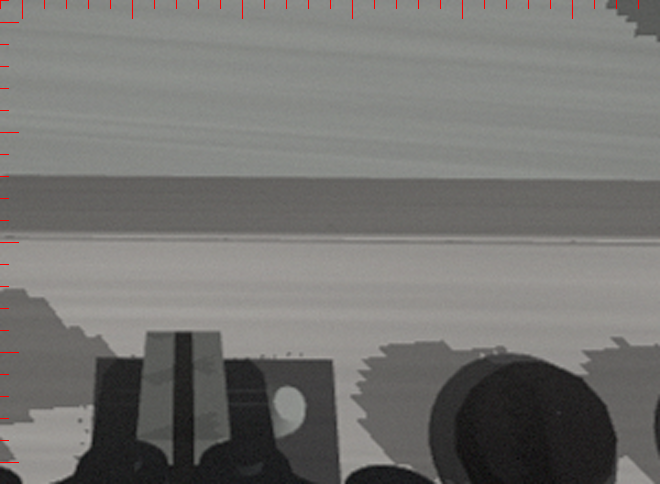

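Emit:
move_arm:
  motion: "0 -1 0 0 0 0;0 -1 4 0 0 0;0 -1 8 0 0 0;0 -1.5 12 0 0 0;-1 -4 15 0 0 0;-2 -7 18 0 -5 0;-3 -10.5 20 0 -12 0;-4 -14.5 20 0 -19 0;-4.5 -18.5 20 1 -26 0;-5 -22.5 20 2 -32 0"
  fingers: 6

```text
time: 3.27
tool_pos: [395.0, -145.5, 292.8]
tcp_rot: [-90.5, -25.8, 4.5]
ft_force: [0.9, -0.5, -0.9]
finger_gap: 60.0
```

Emit:
move_arm:
  motion: "-1.2 -22 0 0 -2.5 0;-1.2 -22 0 0 -2.5 0;-1.2 -22 0 0 -2.5 0;-1.2 -22 0 0 -2.5 0;-1.2 -22 0 0 -2.5 0;-1.2 -22 0 0 -2.5 0;-1.2 -22 0 0 -2.5 0;-1.2 -22 0 0 -2.5 0"

```text
time: 3.93
tool_pos: [415.4, -340.6, 303.2]
tcp_rot: [-90.4, -25.6, 1.2]
ft_force: [0.2, 0.6, -0.1]
finger_gap: 59.9
```

Run:
```python
from h import *
from bench import readout
q=readout.sense();print(q["tool_pos"],q["tcp_rot"],q["joint_pos"].round(),q["time"])
r=R.from_euler("xyz",q["tcp_rot"],degrees=True).as_matrix();print(r)
w=snap("wrist","w3");snap("top","t3");s=snap("side","s3")
a=crop(w,0,0,640,480,.8);b=crop(s,200,320,400,480,2.0)
H=max(a.shape[0],b.shape[0]);f=lambda i:cv2.copyMakeBorder(i,0,H-i.shape[0],0,0,0)
cv2.imwrite("pics/e.png",cv2.resize(np.hstack([f(a),f(b)]),None,fx=.87,fy=.87))
```

```text
[ 415.39653293 -340.57959387  303.18042179] [-90.41647635 -25.60616017   1.21456316] [ -60.  -21.  108.   22.   80. -152.] 3.9333
[[ 0.90158346  0.43222827 -0.01805523]
 [ 0.01911474  0.00189335  0.9998155 ]
 [ 0.43218271 -0.90176224 -0.00655492]]
```

View pics/e.png

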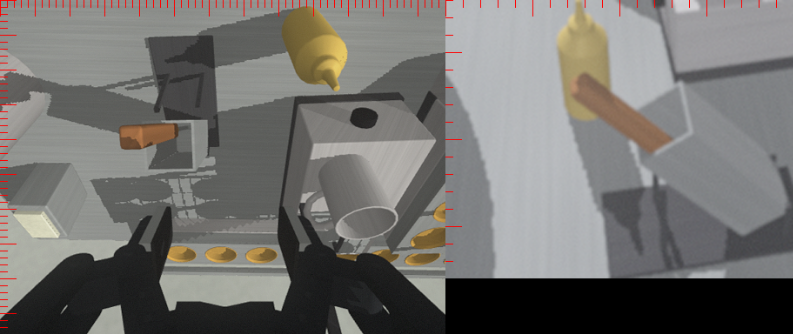

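Emit:
move_arm:
  motion: "0 0 0 30.2 0.1 -63.1;0 0 0 30.2 0.1 -63.1;0 0 0 30.2 0.1 -63.1;0 0 0 30.2 0.1 -63.1;0 0 0 30.2 0.1 -63.1;0 0 0 30.2 0.1 -63.1;0 0 0 30.2 0.1 -63.1;0 0 0 30.2 0.1 -63.1;0 0 0 30.2 0.1 -63.1;0 0 0 30.2 0.1 -63.1"

```text
time: 4.92
tool_pos: [414.7, -339.0, 302.1]
tcp_rot: [-65.8, -8.7, -71.1]
ft_force: [0.1, 0.3, -0.2]
finger_gap: 60.1
```

Emit:
move_arm:
  motion: "-4 -7 0 30.2 0.1 -63.1;-4 -7 0 30.2 0.1 -63.1;-4 -7 0 30.2 0.1 -63.1;-4 -7 0 30.2 0.1 -63.1;-4 -7 0 30.2 0.1 -63.1;-4 -7 0 30.2 0.1 -63.1;-4 -7 0 30.2 0.1 -63.1;-4 -7 0 30.2 0.1 -63.1;-4 -7 0 30.2 0.1 -63.1;-4 -7 0 30.2 0.1 -63.1"

```text
time: 5.75
tool_pos: [374.9, -409.0, 302.2]
tcp_rot: [-72.6, 19.2, -136.2]
ft_force: [0.6, 0.3, 0.8]
finger_gap: 59.5
```

```bash
cat >> h.py <<'E'
def target(yaw,tilt=35,flip=True):
    "tool axes: y = down the leaning handle, z = across (flip: -y of the machine)"
    c,n=np.cos(np.radians(yaw)),np.sin(np.radians(yaw));st,ct=np.sin(np.radians(tilt)),np.cos(np.radians(tilt))
    y=np.array([st*c,st*n,-ct]);z=np.array([-n,c,0])*(-1 if flip else 1)
    return np.stack([np.cross(y,z),y,z],1)
def delta(pos,M,show=True):
    from bench import readout
    q=readout.sense();C=R.from_euler("xyz",q["tcp_rot"],degrees=True)
    print("t",round(q["time"],2),"pos",q["tool_pos"].round(1),"j",q["joint_pos"].round(),"F",q["ft_force"].round(1),"gap",round(q["finger_gap"],1))
    print("shift cm",((np.array(pos)-q["tool_pos"])/10).round(2),"turn",np.degrees((R.from_matrix(M)*C.inv()).as_rotvec()).round(1))
E
python3 - <<'E'
from h import *
delta((375.7,-412.2,289),target(3.6))
# refine hook end from current wrist view & older views: handle corners from e.png
w=load("w3");s=load("s3")
k=.8*.87
E0=(410,-410,240);print(proj(w,E0)*k,proj(s,E0))
E
```

```text
t 5.75 pos [ 374.9 -409.   302.2] j [-68. -15. 103.  24.  83. -20.] F [0.6 0.3 0.8] gap 59.5
shift cm [ 0.08 -0.32 -1.32] turn [ 20.8  -8.2 -31.7]
[132.26680589 138.53310812] [274.8364961  367.12790337]
```

Emit:
move_arm:
  motion: "0.2 -0.4 -1.3 20.8 -8.2 -31.7;0.2 -0.4 -1.3 20.8 -8.2 -31.7;0.2 -0.4 -1.3 20.8 -8.2 -31.7;0.2 -0.4 -1.3 20.8 -8.2 -31.7;0.2 -0.4 -1.3 20.8 -8.2 -31.7;0.2 -0.4 -1.3 20.8 -8.2 -31.7;0.2 -0.4 -1.3 20.8 -8.2 -31.7"

```text
time: 6.33
tool_pos: [376.5, -413.1, 288.5]
tcp_rot: [-89.9, 35.0, -176.2]
ft_force: [-0.4, 0.7, 0.6]
finger_gap: 59.9
```

Run:
```python
from h import *
delta((440.2,-408.7,196.7),target(3.6))
s=snap("side","s4");t=snap("top","t4")
a=crop(s,210,290,380,430,2.5);b=crop(t,470,220,570,330,3.2)
H=max(a.shape[0],b.shape[0]);f=lambda i:cv2.copyMakeBorder(i,0,H-i.shape[0],0,0,0)
cv2.imwrite("pics/f.png",np.hstack([f(a),f(b)]))
```

```text
t 6.33 pos [ 376.5 -413.1  288.5] j [-75. -15. 107.  35.  81.   8.] F [-0.4  0.7  0.6] gap 59.9
shift cm [ 6.37  0.44 -9.18] turn [ 0.1 -0.  -0.2]
```

View pics/f.png

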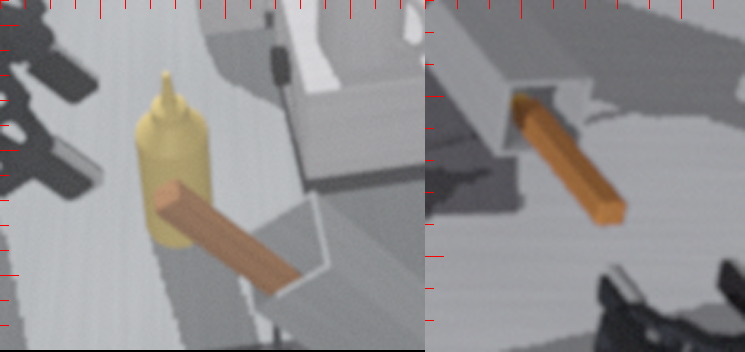

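Run:
```python
from h import *
t=load("t4");s=load("s4")
a=np.array([-.5725,-.036,.819]);E0=np.array([411,-410.5,238.5])
tc=np.array([376.5,-413.1,288.5])
M=target(3.6)
for n,P in dict(E=E0,tcp=tc,f1=tc+30*M[:,2]+8*a,f2=tc-30*M[:,2]+8*a,mid=E0-80*a).items():
    p=proj(t,P);q=proj(s,P);print(n,((p-[470,220])*3.2+[425,0]).round(),((q-[210,290])*2.5).round())
for tp,sp in[((608,214),(168,198)),((614,208),(170,196))]:
    print(tri([(t,470+(tp[0]-425)/3.2,220+tp[1]/3.2),(s,210+sp[0]/2.5,290+sp[1]/2.5)]))
```

```text
E [608. 210.] [164. 195.]
tcp [656. 265.] [ 92. 143.]
f1 [716. 271.] [ 83. 180.]
f2 [611. 276.] [81. 94.]
mid [553. 145.] [248. 257.]
[ 410.72949564 -411.29427184  236.50055724]
[ 413.16106416 -413.32817153  240.60443597]
```

Emit:
move_arm:
  motion: "1.6 0.1 -2.3 0 0 0;3.2 0.15 -4.6 0 0 0;4.8 0.25 -6.9 0 0 0;6.4 0.35 -9.2 0 0 0;6.4 0.35 -9.2 0 0 0;6.4 0.35 -9.2 0 0 0"

```text
time: 6.93
tool_pos: [441.1, -408.9, 195.4]
tcp_rot: [-89.9, 34.9, -175.8]
ft_force: [-0.6, 0.7, -0.1]
finger_gap: 60.2
```

Emit:
move_arm:
  motion: "0 0 0 0 0 0;0 0 0 0 0 0;0 0 0 0 0 0;0 0 0 0 0 0;0 0 0 0 0 0;0 0 0 0 0 0;0 0 0 0 0 0;0 0 0 0 0 0"
  fingers: 0.5
  squeeze: 80

```text
time: 7.6
tool_pos: [440.7, -411.8, 198.3]
tcp_rot: [-89.6, 35.0, -175.9]
ft_force: [-3.9, 1.0, 6.4]
finger_gap: 17.1
```

Emit:
move_arm:
  motion: "-1.1 -0.1 1.6 0 0 0;-2.3 -0.15 3.3 0 0 0;-3.4 -0.2 4.9 0 0 0;-4.6 -0.3 6.6 0 0 0;-5.7 -0.35 8.2 0 0 0;-6.9 -0.4 9.8 0 0 0;-8 -0.5 11.5 0 0 0;-9.2 -0.55 13.1 0 0 0;-10.3 -0.6 14.7 0 0 0;-11.4 -0.7 16.4 0 0 0"

```text
time: 8.43
tool_pos: [325.8, -417.6, 361.4]
tcp_rot: [-89.8, 34.9, -176.0]
ft_force: [0.2, 0.8, -0.4]
finger_gap: 17.0
```

Run:
```python
from h import *
from fit import T
g=np.array([640.6,91.4,np.radians(3.52)])
d=target(3.52)[:,1]
B=T(*g,(-90,-131,150)); print("bend above gap",B,"tcp",B-210.4*d)
B=T(*g,(-90,-131,250)); delta(B-210.4*d,target(3.52))
s=snap("side","s5");t=snap("top","t5")
a=crop(s,210,250,410,420,2.);b=crop(t,450,180,570,330,2.4)
H=max(a.shape[0],b.shape[0]);f=lambda i:cv2.copyMakeBorder(i,0,H-i.shape[0],0,0,0)
cv2.imwrite("pics/g.png",np.hstack([f(a),f(b)]))
```

```text
griddle [638.02319996  95.34843592] 4.286681936518745
[[-2.3, 1.1], [-0.8, -0.8], [0.1, 0.3], [-0.4, -0.2], [-0.1, 0.2], [-0.5, -0.8], [2.1, 7.0], [-0.0, 13.2], [-8.8, 7.8]]
pivot [459.5  41.9  82. ]
gap [497.8 -40.5   0. ]
ring px [ -18.  -109.5]
ring px [ -19.1 -124.6]
ring px [   7.7 -118.6]
ring px [ -54.7 -116.4]
ring px [ -57.8 -115.8]
shelf edge [-33.5  94.4] [-40.3  89.9]
shelf edge [ -40.  -313.4] [ -46.6 -306.7]
mouth [ 478.2 -403.4  172. ] 3.8609486067722845
[[0.2, -0.4], [-0.0, -1.4], [-0.5, -1.2], [-0.7, -1.6], [0.2, 0.1], [-9.6, 6.0]]
axis [-0.57227465 -0.03862193  0.81915204] floor [ 575.48608387 -396.86004731   32.71004443]
plate [[615.0, -354.0, 4.0], [618.0, -441.0, 4.0], [422.0, -453.0, 4.0], [417.0, -362.0, 4.0]] [ 517.89415711 -402.44477178    4.        ]
hook_end [ 410.78262935 -411.48428109  238.45907411] [527.59131405 285.62096343] [275.48751376 368.65111594] rel mouth [-67.41676404  -8.05850589  66.49318215]
along 93.36016616859303 perp [-13.98910763  -4.45275621  -9.98298882]
tray [[606.0, 475.0, 22.0], [600.0, 326.0, 22.0], [419.0, 339.0, 22.0], [430.0, 485.0, 22.0]] [514.00848583 406.26596205  22.        ]
---
tip pred [437.9  28.5 104.6] [306.23053577 274.49640246] [288.31441984 257.89657935]
-30 [np.float64(191.3), np.float64(219.6), np.float64(322.8), np.float64(330.4)]
-20 [np.float64(187.4), np.float64(215.7), np.float64(322.6), np.float64(330.1)]
-10 [np.float64(183.5), np.float64(211.8), np.float64(322.3), np.float64(329.8)]
0 [np.float64(179.7), np.float64(208.0), np.float64(322.0), np.float64(329.6)]
seen rows 187.0 215.0 cols 325.5 331.75
wall -100 [[325.7, 248.7], [322.8, 205.9]]
wall -150 [[347.6, 247.3], [344.4, 204.5]]
bend above gap [558.81279204 -44.87858457 150.        ] tcp [438.35998229 -52.28799818 322.34959012]
t 8.43 pos [ 325.8 -417.6  361.4] j [-81. -18. 102.  35.  92.   7.] F [ 0.2  0.8 -0.4] gap 17.0
shift cm [11.26 36.53  6.1 ] turn [ 0.2 -0.1 -0.4]
```

View pics/g.png

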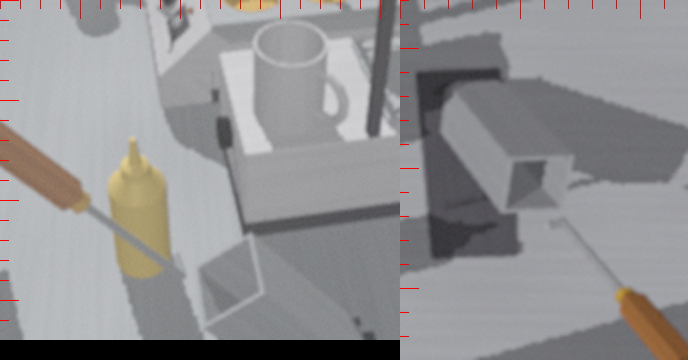

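```bash
sed -i 's/^print/if __name__=="__main__": print/; s/^for /if 0:\n  for /' fit.py
python3 - <<'E'
from h import *
s=load("s5");t=load("t5")
M=target(3.8);M=R.from_euler("xyz",[-89.8,34.9,-176],degrees=True).as_matrix();d=M[:,1];y=-M[:,2]
tc=np.array([325.8,-417.6,361.4]);B=tc+210.4*d;tip=B+16*y-5.5*d
print(B,tip)
for n,P in dict(B=B,tip=tip,h=tc+(210.4-120)*d).items():print(n,((proj(s,P)-[210,250])*2).round(1),((proj(t,P)-[450,180])*2.4+[400,0]).round(1))
E
```

```text
[ 445.93675323 -409.93544632  188.84109661] [ 441.71207625 -394.17264639  193.30609862]
B [183.5 275.8] [555.2 215.7]
tip [176.3 254.9] [539.5 220. ]
h [ 75.4 196.6] [622.3 293.9]
```

Emit:
move_arm:
  motion: "0 0 3 0 0 0;0 1 6 0 0 0;1 4 7 0 0 0;2.5 8 7 0 0 0;4 12 7 0 0 0;5.5 16 7 0 0 0;7 20 7 0 0 0;8.5 24 7 0 0 0;9.8 28 6.5 0 0 0;10.8 31.5 6.3 0 0 -0.3"

```text
time: 9.37
tool_pos: [434.1, -104.2, 422.8]
tcp_rot: [-89.8, 35.0, -176.3]
ft_force: [0.2, -0.7, -0.7]
finger_gap: 16.9
```

Emit:
move_arm:
  motion: "0.3 3 -0.2 0 0 0;0.5 5 -0.2 0 0 0;0.5 5 -0.2 0 0 0;0.5 5 -0.2 0 0 0;0.5 5 -0.2 0 0 0"

```text
time: 9.78
tool_pos: [443.8, -57.6, 422.9]
tcp_rot: [-89.9, 34.6, -176.2]
ft_force: [0.3, -0.7, -0.3]
finger_gap: 16.9
```

Run:
```python
from h import *
from fit import T
from bench import readout
g=np.array([640.6,91.4,np.radians(3.52)])
q=readout.sense();M=R.from_euler("xyz",q["tcp_rot"],degrees=True).as_matrix();d=M[:,1]
B=q["tool_pos"]+210.4*d
delta(T(*g,(-90,-131,150))-210.4*d,target(3.52))
w=snap("wrist","w6");s=snap("side","s6");t=snap("top","t6")
tip=B-16*M[:,2]-5.5*d
print("B",B,"tip",tip,proj(s,B),proj(s,tip),proj(t,B),proj(t,tip),proj(w,B),proj(w,tip))
a=crop(s,250,180,380,290,2.8);b=crop(t,290,190,370,300,4)
H=max(a.shape[0],b.shape[0]);f=lambda i:cv2.copyMakeBorder(i,0,H-i.shape[0],0,0,0)
cv2.imwrite("pics/i.png",np.hstack([f(a),f(b)])); print(a.shape)
```

```text
Traceback (most recent call last):
  File "fit.py", line 48
    print(x,[round(v,1) for v in rg((x,-112))])
    ^^^^^
IndentationError: expected an indented block after 'for' statement on line 47
```

```bash
cat >> h.py <<'E'
def T(x,y,yaw,P,z=0): c,n=np.cos(yaw),np.sin(yaw); return np.array([x+c*P[0]-n*P[1],y+n*P[0]+c*P[1],z+P[2]])
g=np.array([640.6,91.4,np.radians(3.52)])
E
python3 - <<'E'
from h import *
from bench import readout
q=readout.sense();M=R.from_euler("xyz",q["tcp_rot"],degrees=True).as_matrix();d=M[:,1]
B=q["tool_pos"]+210.4*d
delta(T(*g,(-90,-131,150))-210.4*d,target(3.52))
w=snap("wrist","w6");s=snap("side","s6");t=snap("top","t6")
tip=B-16*M[:,2]-5.5*d
print("B",B,"tip",tip,*[(proj(c,P).round(1)) for c in(s,t,w) for P in(B,tip)])
a=crop(s,250,180,380,290,2.8);b=crop(t,290,170,370,300,4)
H=max(a.shape[0],b.shape[0]);f=lambda i:cv2.copyMakeBorder(i,0,H-i.shape[0],0,0,0)
cv2.imwrite("pics/i.png",np.hstack([f(a),f(b)])); print(a.shape)
E
```

```text
t 9.78 pos [443.8 -57.6 422.9] j [-29. -51. 117.  18.  84.  61.] F [ 0.3 -0.7 -0.3] gap 16.9
shift cm [-0.42  0.52 -9.97] turn [ 0.1 -0.4 -0.2]
B [563.02636318 -50.04557688 249.7069093 ] tip [558.86830896 -34.27602538 254.21044466] [345.9 220.4] [342.9 214.8] [344.4 207.4] [336.6 208.8] [321.6 195.5] [303.7 196.9]
(308, 364, 3)
```

View pics/i.png

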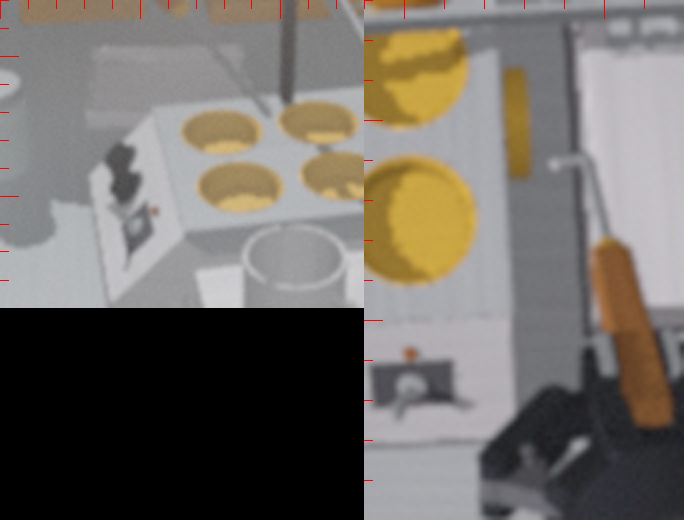

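Run:
```python
from h import *
t=load("t6")
c,n=np.cos(g[2]),np.sin(g[2])
loc=lambda P:(np.array([[c,n],[-n,c]])@(P[:2]-g[:2])).round(1)
for nm,u,v,z in[("deck edge",501,120,120),("deck edge2",512,300,120),("warmer edge",575,120,120),("warmer edge2",587,300,120),("ring L",506,120,68),("ring R",530,120,68),("bend",585,158,250),("tip",553,163,254)]:
    print(nm,loc(onz(t,290+(u-364)/4,170+v/4,z)))
im=t["image"]
for v in(193,200,207): print(v,im[v,320:352].tolist())
```

```text
deck edge [ -37.2 -100.7]
deck edge2 [-142.6 -101.2]
warmer edge [ -39.5 -143.5]
warmer edge2 [-144.8 -143.9]
ring L [ -24.6 -105.3]
ring R [ -25.4 -119.9]
bend [ -90.6 -137.9]
tip [ -93.2 -121.5]
193 [[175, 170, 169], [176, 171, 170], [172, 166, 166], [157, 153, 152], [120, 126, 135], [69, 112, 135], [45, 108, 139], [46, 111, 142], [46, 112, 142], [52, 111, 140], [72, 114, 136], [104, 116, 125], [118, 117, 117], [123, 119, 118], [123, 118, 118], [122, 118, 118], [122, 120, 117], [122, 117, 116], [122, 118, 117], [119, 115, 113], [105, 102, 101], [84, 81, 80], [91, 86, 88], [117, 114, 117], [162, 158, 161], [195, 191, 194], [204, 198, 203], [198, 193, 195], [194, 189, 192], [192, 187, 190], [191, 186, 190], [190, 185, 188]]
200 [[174, 168, 169], [176, 172, 170], [174, 169, 168], [164, 161, 161], [135, 138, 144], [85, 119, 140], [50, 115, 146], [50, 121, 153], [47, 121, 151], [43, 119, 152], [63, 120, 151], [99, 120, 139], [118, 117, 121], [123, 118, 118], [121, 117, 117], [120, 117, 116], [121, 118, 118], [120, 116, 116], [121, 116, 116], [124, 119, 119], [117, 114, 113], [98, 93, 94], [85, 80, 83], [111, 108, 110], [156, 153, 156], [188, 183, 187], [199, 195, 198], [199, 194, 198], [198, 192, 196], [196, 191, 195], [193, 187, 191], [191, 187, 190]]
207 [[175, 171, 169], [175, 171, 169], [174, 169, 168], [171, 166, 165], [153, 149, 149], [108, 122, 132], [59, 108, 135], [46, 108, 140], [46, 110, 142], [48, 114, 143], [50, 110, 138], [76, 110, 130], [103, 111, 118], [117, 113, 115], [119, 115, 114], [120, 116, 116], [118, 115, 113], [118, 114, 114], [118, 115, 114], [119, 116, 115], [118, 114, 113], [102, 99, 99], [90, 87, 87], [104, 100, 102], [136, 132, 134], [166, 162, 164], [192, 188, 191], [202, 198, 201], [199, 194, 198], [198, 194, 198], [195, 190, 194], [193, 188, 191]]
```

Emit:
move_arm:
  motion: "-0.2 -0.5 -2.5 0 0 0;-0.2 -0.5 -5 0 0 0;-0.2 -0.5 -7.5 0 0 0;-0.2 -0.5 -10 0 0 0;-0.2 -0.5 -12.5 0 0 0;-0.2 -0.5 -15 0 0 0;-0.2 -0.5 -17.5 0 0 0;-0.2 -0.5 -20 0 0 0;-0.2 -0.5 -21 0 0 0;-0.2 -0.5 -21 0 0 0"

```text
time: 10.77
tool_pos: [460.6, -68.6, 207.9]
tcp_rot: [-90.7, 33.5, -176.5]
ft_force: [1.1, 5.2, -3.9]
finger_gap: 16.9
```

```bash
cat >> h.py <<'E'
def loc(P): return np.r_[np.array([[np.cos(g[2]),np.sin(g[2])],[-np.sin(g[2]),np.cos(g[2])]])@(P[:2]-g[:2]),P[2]]
def hook():
    from bench import readout
    q=readout.sense();M=R.from_euler("xyz",q["tcp_rot"],degrees=True).as_matrix()
    B=q["tool_pos"]+210.4*M[:,1];print("t",q["time"],"bend loc",loc(B).round(1),"world",B.round(1),"F",q["ft_force"].round(1),"tq",q["wrist_torque"].round(2),"j",q["joint_pos"].round());return B,M
E
python3 -c "
from h import *
B,M=hook()"
```

```text
t 10.7667 bend loc [ -73.3 -146.3   32.5] world [576.4 -59.1  32.5] F [ 1.1  5.2 -3.9] tq [1.14 0.65 0.8 ] j [-29. -51. 139.  20.  65.  53.]
```

Emit:
move_arm:
  motion: "0.3 0.5 0.8 0 0 0;0.6 0.5 0.8 0 0 0;0.6 0.5 0.8 0 0 0"

```text
time: 11.02
tool_pos: [468.6, -65.2, 220.7]
tcp_rot: [-90.3, 33.8, -176.3]
ft_force: [0.4, -0.4, -1.0]
finger_gap: 16.9
```

```bash
python3 -c "
from h import *
B,M=hook();print(M[:,1])"
```

```text
t 11.0167 bend loc [ -64.2 -144.4   45.9] world [585.4 -56.6  45.9] F [ 0.4 -0.4 -1. ] tq [-0.03  0.38  0.  ] j [-27. -50. 137.  19.  65.  55.]
[ 0.5552316   0.04069661 -0.8306995 ]
```

Emit:
move_arm:
  motion: "0 0.3 -0.3 0 0 0;1 0.4 -0.4 0 0 0;2 0.4 -0.4 0 0 0;3 0.45 -0.4 0 0 0;4 0.5 -0.4 0 0 0;4.9 0.6 -0.4 0 0 0;4.9 0.6 -0.4 0 0 0;4.9 0.6 -0.4 0 0 0"

```text
time: 11.68
tool_pos: [516.7, -58.0, 215.2]
tcp_rot: [-90.4, 33.7, -176.3]
ft_force: [0.2, -0.3, -0.8]
finger_gap: 16.6
```

```bash
python3 -c "
from h import *
B,M=hook()
t=snap('top','t7');w=snap('wrist','w7')
tip=B-16*M[:,2]-5.5*M[:,1];print(proj(t,B),proj(t,tip),proj(w,B))
a=crop(t,295,165,375,285,4.5);b=crop(w,200,20,440,260,2)
H=max(a.shape[0],b.shape[0]);f=lambda i:cv2.copyMakeBorder(i,0,H-i.shape[0],0,0,0)
i=np.hstack([f(a),f(b)]);cv2.imwrite('pics/j.png',cv2.resize(i,None,fx=.93,fy=.93));print(i.shape)
"
```

```text
t 11.6833 bend loc [ -16.2 -139.6   40.1] world [633.  -49.   40.1] F [ 0.2 -0.3 -0.8] tq [0.01 0.37 0.08] j [-22. -39. 131.  17.  58.  59.]
[338.8098819  198.66954875] [332.57523886 199.79025565] [321.47432345 195.48368834]
(540, 840, 3)
```

View pics/j.png

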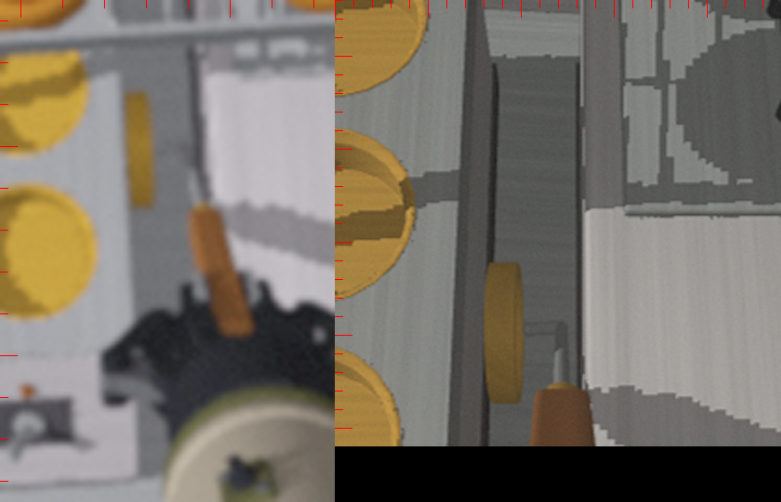

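Emit:
move_arm:
  motion: "0 0.4 0 0 0 0;0 0.8 0 0 0 0;-0.1 1.2 0 0 0 0;-0.1 1.5 0 0 0 0;-0.1 1.5 0 0 0 0"

```text
time: 12.2
tool_pos: [516.0, -42.2, 216.2]
tcp_rot: [-90.3, 33.8, -176.2]
ft_force: [1.2, 0.7, -1.1]
finger_gap: 17.2
```

```bash
python3 -c "
from h import *
B,M=hook()"
```

```text
t 12.2 bend loc [ -15.6 -123.9   41.3] world [632.7 -33.2  41.3] F [ 1.2  0.7 -1.1] tq [-0.04  0.34 -0.  ] j [-20. -40. 132.  16.  57.  62.]
```

Emit:
move_arm:
  motion: "0 0 0.8 0 0 0;0 0 1.6 0 0 0;0 0 2.2 0 0 0;0 0 2.7 0 0 0;0 -0.1 3.3 0 0 0;0 -0.2 4 0 0 0;0 -0.3 4.7 0 0 0;0 -0.3 5.5 0 0 0;0 -0.3 6 0 0 0;0 -0.3 6 0 0 0"

```text
time: 13.03
tool_pos: [516.7, -46.3, 278.1]
tcp_rot: [-90.3, 33.9, -176.2]
ft_force: [-0.2, -0.3, -0.8]
finger_gap: 17.0
```

```bash
cat >> h.py <<'E'
def brass(s,win):
    "largest brass-coloured blobs in a window x0,y0,x1,y1"
    x0,y0,x1,y1=win;i=s["image"].astype(int)[y0:y1,x0:x1]
    m=((i[...,2]-i[...,0]>45)&(i[...,1]-i[...,0]>35)).astype(np.uint8)
    n,_,st,c=cv2.connectedComponentsWithStats(m)
    return [(st[k].tolist(),(c[k]+[x0,y0]).round(1).tolist()) for k in range(1,n) if st[k,4]>40]
E
python3 -c "
from h import *
B,M=hook()
w=snap('wrist','w8');t=snap('top','t8')
for nm,win in(('w7',(270,100,330,260)),('w8',(270,80,360,290))):print(nm,brass(load(nm),win))
for nm in('t7','t8'):print(nm,brass(load(nm),(322,180,345,225)))
for c,n in((load('t8'),'t'),(load('w8'),'w')):
  for dz in (-28,):
    P=B+np.array([-2,9,dz]);print(n,proj(c,P))
"
```

```text
t 13.0333 bend loc [ -14.8 -128.3  103.5] world [633.7 -37.5 103.5] F [-0.2 -0.3 -0.8] tq [-0.12  0.51 -0.02] j [-20. -41. 126.  15.  64.  63.]
w7 [([11, 62, 20, 70, 1103], [290.0, 197.6])]
w8 [([0, 0, 4, 16, 49], [271.2, 86.0]), ([27, 92, 28, 68, 1014], [306.5, 204.1])]
t7 [([3, 7, 6, 27, 134], [327.7, 200.0])]
t8 [([3, 3, 9, 28, 223], [328.9, 196.2]), ([15, 28, 8, 16, 64], [339.7, 216.0])]
t [331.07030419 195.59077178]
w [312.41176141 207.28844221]
```

Emit:
move_arm:
  motion: "0 0 1 0 0 0;0 0 2.2 0 0 0;-0.2 0 3.8 0 0 0;-0.5 0 5.4 0 0 0;-0.9 0 7 0 0 0;-1.3 0 8.6 0 0 0;-1.7 0 10 0 0 0;-2 0 11 0 0 0;-2 0 11.5 0 0 0;-2 0 11.5 0 0 0"

```text
time: 13.97
tool_pos: [496.5, -46.2, 393.2]
tcp_rot: [-90.3, 33.9, -176.2]
ft_force: [-0.4, 0.2, -0.8]
finger_gap: 17.4
```

```bash
python3 -c "
from h import *
B,M=hook()
w=snap('wrist','w9');t=snap('top','t9');s=snap('side','s9')
print(brass(w,(270,80,360,290)));print(brass(t,(310,180,365,235)));print(proj(t,B),proj(t,B+[0,9,-28]),proj(s,B+[0,9,-28]))
p=proj(s,B+[0,9,-28]).astype(int);print(brass(s,(p[0]-30,p[1]-30,p[0]+30,p[1]+30)))
"
```

```text
t 13.9667 bend loc [ -34.9 -127.   218.6] world [613.5 -37.5 218.6] F [-0.4  0.2 -0.8] tq [-0.03  0.5  -0.02] j [-22. -43. 115.  14.  77.  65.]
[([3, 26, 14, 18, 173], [278.4, 116.5]), ([0, 92, 15, 51, 550], [275.6, 196.9]), ([27, 93, 30, 72, 1102], [306.4, 206.8]), ([0, 169, 13, 41, 425], [275.2, 271.5])]
[([0, 0, 6, 18, 87], [312.1, 187.4]), ([15, 0, 11, 29, 286], [330.0, 193.6]), ([29, 25, 12, 18, 107], [343.2, 214.1]), ([0, 31, 8, 24, 153], [313.0, 223.7])]
[337.47387503 187.06256756] [332.70432435 190.50843555] [366.47046659 236.68092091]
[([14, 11, 28, 18, 263], [362.6, 224.1]), ([0, 15, 7, 13, 65], [338.5, 226.8]), ([17, 27, 35, 18, 402], [371.7, 242.4]), ([0, 33, 15, 16, 192], [341.8, 246.5])]
```

```bash
cat >> h.py <<'E'
def rows(wps):
    "wps: (bend x,y,z, yaw, tilt, nrows); prints rows (shift cm, rotvec deg) from the current measured pose, cosine-blended"
    from bench import readout
    q=readout.sense();C=R.from_euler("xyz",q["tcp_rot"],degrees=True);M=C.as_matrix();d=M[:,1]
    p=np.r_[q["tool_pos"]+210.4*d,np.degrees(np.arctan2(-M[0,2]*-1,-M[1,2])) if 0 else np.degrees(np.arctan2(d[1],d[0])),np.degrees(np.arccos(-d[2]))]
    print("from",p.round(1));out=[]
    for w in wps:
        for k in range(1,w[5]+1):
            a=.5-.5*np.cos(np.pi*k/w[5]);v=p+a*(np.array(w[:5])-p);D=target(v[3],v[4])
            sh=(v[:3]-210.4*D[:,1]-q["tool_pos"])/10;tr=np.degrees((R.from_matrix(D)*C.inv()).as_rotvec())
            out.append(" ".join(f"{x:.1f}" for x in np.r_[sh,tr]))
        p=np.array(w[:5],float)
    print(";".join(out))
E
python3 -c "
from h import *
rows([(565,0,215,3.8,20,10)])
t=load('t9');print('jar',onz(t,198,322,100))"
```

```text
from [612.3 -37.  214.8   4.4  33.7]
-0.0 0.1 0.1 -0.3 0.3 0.5;-0.1 0.4 0.3 -0.4 1.3 0.4;-0.1 0.9 0.6 -0.5 2.8 0.4;-0.2 1.4 0.9 -0.7 4.7 0.3;-0.2 2.1 1.3 -0.8 6.8 0.2;-0.2 2.7 1.6 -0.9 8.9 0.1;-0.3 3.3 1.9 -1.1 10.8 0.0;-0.3 3.7 2.1 -1.2 12.3 -0.0;-0.3 4.0 2.2 -1.2 13.3 -0.1;-0.3 4.1 2.3 -1.2 13.6 -0.1
jar [327.37174874 273.94654443 100.        ]
```

Emit:
move_arm:
  motion: "0 0.1 0.1 0 0.3 0;-0.1 0.4 0.3 0 1.3 0;-0.1 0.9 0.6 0 2.8 0;-0.2 1.4 0.9 0 4.7 0;-0.2 2.1 1.3 0 6.8 0;-0.2 2.7 1.6 0 8.9 0;-0.3 3.3 1.9 -0.5 10.8 0;-0.3 3.7 2.1 -0.5 12.3 0;-0.3 4 2.2 -0.5 13.3 0;-0.3 4.1 2.3 -0.5 13.6 0"

```text
time: 14.95
tool_pos: [493.4, -4.3, 413.8]
tcp_rot: [-90.8, 20.0, -176.4]
ft_force: [-0.1, -0.2, -1.3]
finger_gap: 17.2
```

```bash
python3 -c "
from h import *
B,M=hook()
rows([(520,190,220,12,20,15),(514,397,200,20,20,15)])
w=snap('wrist','w10');print(brass(w,(290,150,400,300)))"
```

```text
t 14.95 bend loc [-80.7 -83.5 216.2] world [565.2   3.1 216.2] F [-0.1 -0.2 -1.3] tq [-0.05  0.31 -0.  ] j [-11. -29. 101.   6.  89.  77.]
from [565.2   3.1 216.2   5.9  20.1]
-0.0 0.2 0.0 -0.7 -0.1 2.1;-0.2 0.8 0.0 -0.7 -0.1 2.3;-0.4 1.7 0.0 -0.7 -0.1 2.6;-0.7 3.0 0.1 -0.7 -0.1 3.0;-1.1 4.5 0.1 -0.7 -0.1 3.5;-1.5 6.2 0.1 -0.7 -0.1 4.1;-2.0 8.0 0.2 -0.7 -0.1 4.7;-2.4 9.9 0.2 -0.7 -0.1 5.4;-2.9 11.7 0.3 -0.7 -0.1 6.0;-3.3 13.4 0.3 -0.7 -0.1 6.6;-3.7 15.0 0.3 -0.7 -0.1 7.1;-4.0 16.2 0.4 -0.7 -0.1 7.6;-4.2 17.2 0.4 -0.7 -0.1 7.9;-4.3 17.7 0.4 -0.7 -0.1 8.1;-4.4 17.9 0.4 -0.7 -0.1 8.1;-4.4 18.1 0.4 -0.7 -0.1 8.2;-4.4 18.8 0.3 -0.7 -0.1 8.5;-4.4 19.8 0.2 -0.7 -0.1 8.9;-4.4 21.2 0.1 -0.7 -0.1 9.5;-4.5 22.9 -0.1 -0.7 -0.1 10.1;-4.5 24.7 -0.3 -0.7 -0.1 10.9;-4.5 26.8 -0.5 -0.7 -0.1 11.7;-4.6 28.8 -0.7 -0.7 -0.1 12.6;-4.6 30.8 -0.9 -0.7 -0.1 13.4;-4.6 32.7 -1.1 -0.7 -0.1 14.1;-4.7 34.4 -1.3 -0.7 -0.1 14.8;-4.7 35.8 -1.4 -0.7 -0.1 15.4;-4.7 36.8 -1.5 -0.7 -0.1 15.8;-4.7 37.5 -1.6 -0.7 -0.1 16.1;-4.7 37.7 -1.6 -0.7 -0.1 16.1
[([0, 0, 35, 99, 2315], [302.6, 197.9])]
```

Emit:
move_arm:
  motion: "0 0.2 0 0 0 0;-0.2 0.8 0 0 0 0.4;-0.4 1.7 0 0 0 0.8;-0.7 3 0 0 0 1.2;-1.1 4.5 0 0 0 1.8;-1.5 6.2 0 0 0 2.4;-2 8 0.1 0 0 3;-2.4 9.9 0.1 0 0 3.8;-2.9 11.8 0.2 0 0 4.5;-3.3 13.7 0.2 0 0 5.2"

```text
time: 15.83
tool_pos: [459.2, 133.3, 416.3]
tcp_rot: [-90.8, 20.2, -171.2]
ft_force: [1.3, 0.1, -1.0]
finger_gap: 17.2
```

Emit:
move_arm:
  motion: "-0.5 1.9 0 0 0 0.8;-0.9 3.8 0 0 0 1.6;-1.1 5.7 0 0 0 2.4;-1.2 7.6 -0.2 0 0 3.2;-1.2 9.6 -0.3 0 0 4;-1.2 11.6 -0.5 0 0 4.8;-1.2 13.6 -0.7 0 0 5.6;-1.3 15.6 -0.9 0 0 6.4;-1.3 17.6 -1.1 0 0 7.2;-1.3 19.4 -1.3 0 0 8"

```text
time: 16.67
tool_pos: [446.2, 327.5, 403.0]
tcp_rot: [-90.8, 20.2, -163.2]
ft_force: [0.7, -0.2, -0.8]
finger_gap: 16.9
```

Emit:
move_arm:
  motion: "0 1.5 -0.1 0 0 0.7;0 2.7 -0.2 0 0 1.3;0 3.6 -0.3 0 0 1.9;0 4.2 -0.4 0 0 2.3;0 4.4 -0.5 0 0 2.5;0 4.4 -0.5 0 0 2.5;0 4.4 -0.5 0 0 2.5"

```text
time: 17.25
tool_pos: [447.2, 369.5, 398.1]
tcp_rot: [-90.7, 20.2, -160.8]
ft_force: [-0.7, -0.5, -1.3]
finger_gap: 16.8
```

```bash
python3 -c "
from h import *
B,M=hook()
w=snap('wrist','w11');t=snap('top','t11');s=snap('side','s11')
print(brass(w,(250,120,420,300)));y=-M[:,2];P=B+9*y+[0,0,-28]
print('exp',*[proj(c,P).round(1) for c in(w,t,s)])
for c in(t,s):
  p=proj(c,P).astype(int);print(brass(c,(p[0]-40,p[1]-40,p[0]+40,p[1]+40)))
# tray outline in first top image: light/dark edges
i=cv2.cvtColor(load('top0')['image'],cv2.COLOR_BGR2GRAY)[195:295,110:205]
print(cv2.goodFeaturesToTrack(i,8,.05,15).reshape(-1,2)+[110,195])
"
```

```text
t 17.25 bend loc [-106.9  311.7  200.6] world [514.7 396.  200.6] F [-0.7 -0.5 -1.3] tq [-0.14  0.33  0.01] j [ 38. -15.  92.  -6.  84. 108.]
[([49, 44, 30, 128, 1190], [306.9, 205.1])]
exp [312.9 198.9] [133.7 236.6] [306.9 164.8]
[([28, 27, 18, 31, 301], [129.7, 238.2])]
[]
[[179. 282.]
 [137. 212.]
 [183. 260.]
 [125. 276.]
 [189. 213.]
 [171. 212.]
 [127. 253.]
 [156. 280.]]
```

Emit:
move_arm:
  motion: "0 -0.2 -0.6 0 0 0;0 -0.4 -1.8 0 0 0;0 -0.6 -3.4 0 0 0;0 -0.8 -5.2 0 0 0;0 -0.8 -7 0 0 0;0 -0.8 -8.8 0 0 0;0 -0.8 -10.4 0 0 0;0 -0.8 -11.4 0 0 0;0 -0.8 -12 0 0 0;0 -0.8 -12.4 0 0 0"

```text
time: 18.23
tool_pos: [447.0, 361.6, 273.2]
tcp_rot: [-90.7, 20.1, -160.8]
ft_force: [-0.2, 1.4, -0.8]
finger_gap: 17.0
```

Emit:
move_arm:
  motion: "0 0 -0.3 0 0 0;0 0 -0.6 0 0 0;0 0 -0.9 0 0 0;0 0 -1.2 0 0 0;0 0 -1.5 0 0 0;0 0 -1.8 0 0 0;0 0 -2.1 0 0 0;0 0 -2.4 0 0 0;0 0 -2.7 0 0 0;0 0 -2.7 0 0 0"

```text
time: 19.07
tool_pos: [446.8, 361.8, 246.1]
tcp_rot: [-90.7, 20.1, -160.7]
ft_force: [-0.7, 0.1, -0.9]
finger_gap: 17.4
```

```bash
python3 -c "
from h import *
B,M=hook()
w=snap('wrist','w12');t=snap('top','t12');s=snap('side','s12')
print(brass(w,(250,120,420,300)));y=-M[:,2];P=B+9*y
print('exp',*[proj(c,P).round(1) for c in(w,t,s)])
for c in(t,s):
  p=proj(c,P).astype(int);print(brass(c,(p[0]-40,p[1]-40,p[0]+40,p[1]+40)))
"
```

```text
t 19.0667 bend loc [-108.   304.    48.6] world [514.2 388.2  48.6] F [-0.7  0.1 -0.9] tq [-0.1   0.2   0.04] j [ 37. -15. 108.  -6.  68. 109.]
[([47, 43, 16, 74, 1094], [304.3, 198.5])]
exp [311.7 195.2] [157.4 244.8] [308.  201.9]
[([32, 32, 10, 14, 77], [153.0, 241.8]), ([36, 43, 11, 14, 88], [158.8, 253.9])]
[([47, 59, 28, 15, 308], [329.2, 226.9])]
```

Emit:
move_arm:
  motion: "0 0 -0.6 0 0 0;0 0 -1.2 0 0 0;0 0 -1.8 0 0 0;0.1 -0.3 -2 0 0 0;0.2 -0.6 -2 0 0 0;0.3 -0.9 -2 0 0 0;0.4 -1.2 -2 0 0 0;0.5 -1.5 -2 0 0 0;0.6 -1.8 -2 0 0 0;0.7 -2 -2 0 0 0"

```text
time: 20.05
tool_pos: [454.3, 341.6, 227.3]
tcp_rot: [-90.8, 20.2, -160.8]
ft_force: [-0.9, 0.6, 0.3]
finger_gap: 17.0
```

Emit:
move_arm:
  motion: "0.1 -0.3 0 0 0 0;0.2 -0.6 0 0 0 0;0.3 -0.9 0 0 0 0;0.4 -1.2 0 0 0 0;0.5 -1.5 0 0 0 0;0.6 -1.8 0 0 0 0;0.7 -2.1 0 0 0 0;0.7 -2.1 0 0 0 0"

```text
time: 20.72
tool_pos: [461.3, 320.4, 227.0]
tcp_rot: [-90.7, 20.2, -160.8]
ft_force: [-0.1, 0.2, -0.2]
finger_gap: 16.9
```

```bash
python3 -c "
from h import *
B,M=hook()
w=snap('wrist','w13');t=snap('top','t13');s=snap('side','s13')
y=-M[:,2];P=B+9*y
print('bend,tip',*[proj(c,Q).round(1) for c in(w,t,s) for Q in(B,B+16*y)])
for c,k in((w,90),(t,40),(s,40)):
  p=proj(c,P).astype(int);print(brass(c,(p[0]-k,p[1]-k,p[0]+k,p[1]+k)))
for P in ((514,406,10),(514,406,38)): print('tray mid',*[proj(c,P).round(1) for c in(w,t,s)])
"
```

```text
t 20.7167 bend loc [-95.9 261.9  29.5] world [528.8 346.9  29.5] F [-0.1  0.2 -0.2] tq [-0.11  0.18  0.02] j [ 32. -17. 111.  -4.  66. 104.]
bend,tip [321.6 195.2] [304.  195.2] [180.4 239. ] [174.2 241.1] [315.  214.7] [312.9 212.3]
[([14, 56, 30, 79, 1998], [249.6, 200.2])]
[([12, 37, 15, 18, 139], [154.0, 245.3])]
[([43, 47, 27, 15, 304], [329.3, 226.9]), ([48, 66, 30, 14, 348], [335.8, 245.8])]
tray mid [258.9 192. ] [159.3 245.8] [309.  210.9]
tray mid [253.4 187.7] [155.3 244.2] [308.8 203.3]
```

Emit:
move_arm:
  motion: "0 -0.1 2 0 0 0;0 -0.2 5 0 0 0;0 -0.3 9 0 0 0;0 -0.5 13 0 0 0;0 -2 17 0 0 0;0 -5 19.5 0 0 0;0 -9 20.5 0 0 0;0 -13 20.5 0 0 -2;0 -17 20.5 0 0 -4;0 -21 20.5 0 0 -6"

```text
time: 21.7
tool_pos: [460.7, 109.7, 432.7]
tcp_rot: [-90.7, 20.2, -166.8]
ft_force: [1.5, -0.2, -1.6]
finger_gap: 17.2
```

Emit:
move_arm:
  motion: "0 -4 0 0 0 -2;0 -8 0 0 0 -4;0 -12 0 0 0 -6;0 -16 0 0 0 -8;0 -20 0 0 0 -10;0 -24 0 0 0 -10;-0.5 -28 0 0 0 -10;-1 -32 0 0 0 -10;-1.5 -36 0 0 0 -10;-2 -40 0 0 0 -10"

```text
time: 22.53
tool_pos: [440.4, -291.1, 432.2]
tcp_rot: [-90.7, 20.2, -176.8]
ft_force: [0.9, 0.1, -0.3]
finger_gap: 16.8
```

```bash
python3 -c "
from h import *
B,M=hook()
t=snap('top','t14');s=snap('side','s14');np.set_printoptions(suppress=True)
print(brass(t,(115,200,200,290)),brass(s,(270,160,350,270)))
D=R.from_euler('xyz',[-89.8,34.9,-176.0],degrees=True).as_matrix()
delta((326,-417.6,361.4),D)
"
```

```text
t 22.5333 bend loc [-150.7 -367.1  234.8] world [ 512.8 -284.3  234.8] F [ 0.9  0.1 -0.3] tq [-0.07  0.16 -0.  ] j [-51. -18.  91.  17.  95.  39.]
[([33, 38, 16, 24, 186], [155.4, 249.5])] [([46, 60, 27, 15, 307], [329.2, 226.9]), ([51, 79, 29, 17, 382], [335.4, 246.5])]
t 22.63 pos [ 439.5 -294.2  429.8] j [-51. -18.  91.  17.  95.  39.] F [-1.   2.1 -1.6] gap 17.2
shift cm [-11.35 -12.34  -6.84] turn [ -0.  -14.9   0.6]
```

Emit:
move_arm:
  motion: "-3 -3 0 0 -4 0;-6 -6 0 0 -8 0;-9 -9 0 0 -12 0;-11 -12 -1 0 -14.9 0.6;-11.3 -12.3 -3 0 -14.9 0.6;-11.3 -12.3 -5 0 -14.9 0.6;-11.3 -12.3 -6.8 0 -14.9 0.6;-11.3 -12.3 -6.8 0 -14.9 0.6;-11.3 -12.3 -6.8 0 -14.9 0.6"

```text
time: 23.38
tool_pos: [328.2, -411.3, 363.5]
tcp_rot: [-89.8, 35.0, -175.7]
ft_force: [-0.0, 0.4, -1.0]
finger_gap: 16.9
```

```bash
python3 -c "
from h import *
B,M=hook();np.set_printoptions(suppress=True)
D=R.from_euler('xyz',[-89.8,34.9,-176.0],degrees=True).as_matrix()
delta((326,-417.6,361.4),D)
t=snap('top','t15');s=snap('side','s15')
a=crop(s,210,250,410,420,2.);b=crop(t,450,180,570,330,2.4);c=crop(t,115,200,200,290,4)[:,:]
H=max(a.shape[0],b.shape[0],c.shape[0]);f=lambda i:cv2.copyMakeBorder(i,0,H-i.shape[0],0,0,0)
i=np.hstack([f(a),f(b),f(c)]);i=cv2.resize(i,None,fx=795/i.shape[1],fy=795/i.shape[1]);cv2.imwrite('pics/k.png',i);print(795/1028)
# numeric compare of hook region with extraction picture
for n in('s','t'):
  A=load(n+'5')['image'].astype(int);Bm=load(n+'15')['image'].astype(int)
  w=(slice(330,410),slice(230,330)) if n=='s' else (slice(255,330),slice(500,570))
  print(n,np.abs(A-Bm)[w].max(2).mean(), (np.abs(A-Bm)[w].max(2)>30).sum())
"
```

```text
t 23.3833 bend loc [-221.9 -481.7  191.2] world [ 448.7 -403.1  191.2] F [-0.   0.4 -1. ] tq [-0.07  0.35 -0.  ] j [-81. -19. 103.  35.  92.   7.]
t 23.38 pos [ 328.2 -411.3  363.5] j [-81. -19. 103.  35.  92.   7.] F [-0.   0.4 -1. ] gap 16.9
shift cm [-0.22 -0.63 -0.21] turn [ 0.   0.1 -0.3]
0.7733463035019456
s 7.813 667
t 5.904 261
```

Emit:
move_arm:
  motion: "0.2 -0.5 0.1 0 0 0;0.2 -0.5 0.1 0 0 0;1.3 -0.4 -1.5 0 0 0;2.5 -0.35 -3.2 0 0 0;3.6 -0.3 -4.8 0 0 0;4.8 -0.2 -6.5 0 0 0;5.9 -0.15 -8.1 0 0 0;7.1 -0.1 -9.7 0 0 0;8.2 0 -11.4 0 0 0;8.2 0 -11.4 0 0 0"

```text
time: 24.32
tool_pos: [411.0, -410.1, 246.7]
tcp_rot: [-90.0, 34.9, -175.7]
ft_force: [-0.1, 1.4, -2.2]
finger_gap: 17.1
```

Emit:
move_arm:
  motion: "0.7 0 -1.1 0 0 0;1.4 0 -2.2 0 0 0;2 0 -3.2 0 0 0;2.6 0 -4.2 0 0 0;2.6 0 -4.2 0 0 0;2.6 0 -4.2 0 0 0"

```text
time: 24.82
tool_pos: [436.1, -411.6, 207.6]
tcp_rot: [-89.7, 35.0, -175.6]
ft_force: [0.2, -0.2, -0.0]
finger_gap: 16.9
```

Emit:
move_arm:
  motion: "0.2 0 -0.3 0 0 0;0.4 0 -0.6 0 0 0;0.4 0 -0.6 0 0 0"

```text
time: 25.07
tool_pos: [440.1, -412.1, 201.9]
tcp_rot: [-89.6, 35.0, -175.6]
ft_force: [0.5, 0.0, -1.2]
finger_gap: 17.2
```

Emit:
move_arm:
  motion: "0 0 0 0 0 0;0 0 0 0 0 0;0 0 0 0 0 0;0 0 0 0 0 0;0 0 0 0 0 0;0 0 0 0 0 0;0 0 0 0 0 0"
  fingers: 6

```text
time: 25.65
tool_pos: [440.1, -412.0, 202.1]
tcp_rot: [-89.6, 35.0, -175.6]
ft_force: [-0.1, 0.2, -0.6]
finger_gap: 60.1
```

Emit:
move_arm:
  motion: "-1.1 -0.1 1.6 0 0 0;-2.3 -0.15 3.3 0 0 0;-3.4 -0.2 4.9 0 0 0;-4.6 -0.3 6.6 0 0 0;-5.7 -0.35 8.2 0 0 0;-6.9 -0.4 9.8 0 0 0;-8 -0.5 11.5 0 0 0;-9.2 -0.55 13.1 0 0 0;-9.2 -0.55 13.1 0 0 0;-9.2 -0.55 13.1 0 0 0"

```text
time: 26.48
tool_pos: [347.8, -418.3, 334.1]
tcp_rot: [-89.5, 35.0, -175.6]
ft_force: [-0.3, -0.0, -1.0]
finger_gap: 60.2
```

```bash
python3 -c "
from h import *
t=snap('top','t16');s=snap('side','s16')
a=crop(s,230,220,400,440,1.9);b=crop(t,450,180,570,330,2.3);c=crop(t,115,200,330,290,2.2)
H=420;f=lambda i:cv2.copyMakeBorder(i,0,max(0,H-i.shape[0]),0,0,0)[:H]
i=np.hstack([f(a),f(b)]);c=cv2.copyMakeBorder(c,0,0,0,max(0,i.shape[1]-c.shape[1]),0)[:150+48]
i=np.vstack([i[:,:c.shape[1]],c]);i=cv2.resize(i,None,fx=min(1,600/i.shape[0]),fy=min(1,600/i.shape[0]));cv2.imwrite('pics/l.png',i);print(i.shape)
"
```

```text
(600, 582, 3)
```

View pics/l.png

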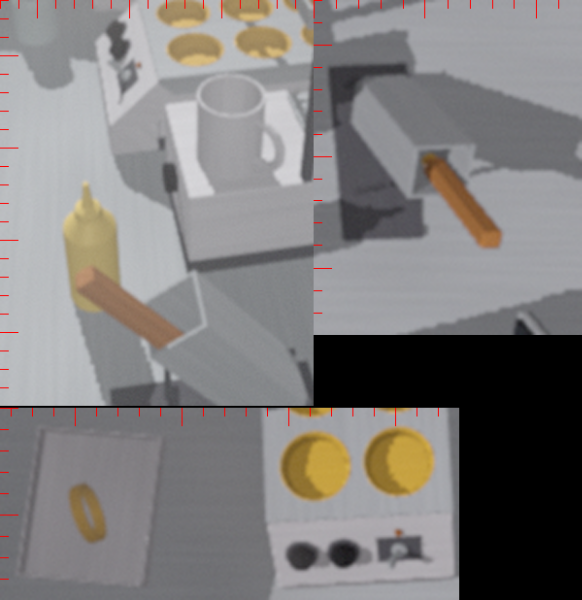

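```bash
python3 -c "
from h import *
import time
from bench import readout
for n in('t14','t15','t16'):print(brass(load(n),(115,200,200,290)))
P=onz(load('t16'),155.4,249.5,38);print('ring',P)
orange=lambda s,w:(lambda m:np.argwhere(m)[:,::-1].mean(0)+w[:2])((lambda i:(i[...,2]-i[...,0]>50))(s['image'].astype(int)[w[1]:w[3],w[0]:w[2]]))
for a in('top0','t16'):print(a,orange(load(a),(490,240,545,300)))
w=(slice(255,280),slice(290,320))
for a in('top0','t6'):print('toggle diff',a,np.abs(load(a)['image'].astype(int)-load('t16')['image'])[w].max(2).mean())
print(readout.sense()['ft_force'],readout.sense()['qd'].round(1))
"
```

```text
[([33, 38, 16, 24, 186], [155.4, 249.5])]
[([33, 38, 16, 24, 178], [155.4, 249.5])]
[([33, 38, 16, 24, 181], [155.5, 249.6])]
ring [500.75591909 404.96331098  38.        ]
top0 [514.3375     270.27916667]
t16 [516.19126819 270.57588358]
toggle diff top0 8.144
toggle diff t6 4.682666666666667
[-0.10838846  0.21706017  0.15437332] [ 0.5  0.5  0.6 -0.   0.1  0.1]
```

```bash
python3 -c "
from bench import r
print(r.hand_in())"
```

```text
the job is handed in; nothing more can be done
None
```

I finished the task and handed it in at about 26.6 s of the 72 s; the hand-in reported no verdict.

- **Griddle:** I flipped the toggle left with closed fingers until it pressed on its stop at about 19 N. The top view then showed the bat tipped left, and the last image fits the switched-off picture better than the starting one.
- **Ring:** I hooked it from the warmer's side of the gap and carried it on the hook with the gripper well clear. It stood on edge in the tray and did not move over the last three pictures. Its centre is about 13 mm from the tray's middle along x and 1 mm across.
- **Hook:** It is back in its holder with the handle out of the mouth. In the top view the handle sits within about 2 pixels of where it started. The gripper is open and about 160 mm away.
- **Jug, bottle and jar:** I did not knowingly touch them. Jug and bottle look unmoved in the last pictures, but I did not measure their positions.

**What did not go to plan:**
- On the way to the hook the wrist reached a joint limit, so I regrasped with the gripper turned half way round.
- While lowering into the gap the arm also hit a joint limit, and the hook briefly pressed on something there, probably the warmer's wall, with about 5 N.
- My camera and arm positions for the hook disagreed by up to 4–5 mm, which I allowed for.
- The ring finished on edge rather than flat, which the task allows.

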